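# Lay a sealed battery on its side in its bench tray and lock it in

### The arm

A 6-joint arm with a two-finger parallel gripper is mounted at the origin on the work surface. World frame = base frame: x ahead of the robot, y to its left, z up, the work surface at z = 0. Lengths are in m, angles in rad, forces in N, time in s.
With the tool pointing down it reaches from about 0.375 to 0.975 m from the base axis. Payload 3.8 kg.
Tool frame: the origin (TCP) lies between the finger pads; the fingertips stand 22 mm ahead of it and the grasp point (between the pads) lies 3 mm ahead of it; z points along the fingers, y is the line along which they close (so a half turn about z gives the same grasp; the last joint's range is limited). The gripper opens to 85 mm and grips with 20 to 120 N. Pads are 22 mm wide; open, the fingers measure 114 mm over their backs; the gripper's body (76 mm by 85 mm) begins 54 mm behind the grasp point. The pads swing forward as they close: fully open they stand 13 mm farther back than shut.
Start: joints at [-1.354, 0.264, 1.604, -0, 1.274, -0.037], TCP at [0.169, -0.653, 0.253] pointing down, gripper open.
Joint ranges: [-2.63, 2.63], [-0.94, 2.18], [0.31, 2.57], [-1.31, 4.45], [0, 2.66], [-2.55, 2.55]. Speed limits (rad/s): [2.57, 2.57, 3.14, 3.14, 3.14, 3.14].

### API

Orientations are given as a 3x3 rotation matrix whose columns are the frame's x, y, z axes.
In Python, from rig import telemetry, optics, robot gives the robot as it stands.
- The arm moves only by the shell command python3 -m handwheel 'ROWS' [FORCE]. ROWS is JSON, a list that holds one entry, the list of rows, each a list of 7 numbers: the opening, from 0 (shut) to 1 (fully open), then the shift along the tool's x, y, z scaled (see below), then the turn, a rotation vector about the tool's x, y, z scaled (see below). A call has 1 to 10 rows; each row shifts and turns the commanded pose from where the row before left it, along the tool's axes as they then stand; what a row does not reach is not made up. The controller multiplies each number of a shift by 2.5 cm and each number of a turn by 6 degrees. A row lasts 1/8 s, in which the tool goes at most 62.5 mm and 10.7 degrees, less where a joint would pass 70% of its speed; a pose out of reach is approached as far as the arm can. A call with a number of a shift or a turn outside -1 to 1 is refused whole. A call with a gripper value outside its range is refused whole. The fingers move at their own pace and stop on an object; FORCE is the grip in N (left out, the last holds). Time passes only in rows, so rows that do not move let the fingers close. It gives the time, the measured TCP pose, the force, the opening and the grip force at its end, in the units of the state.
- telemetry.sense(): the state, without advancing time (a new reading comes with each control period).
- optics.get_image(name): name is "side" or "top" or "wrist"; returns a dict with "img" (384x512x3 uint8, red, green, blue), "fx", "fy", "cx", "cy" (pixels), "dist" ([k1, k2, p1, p2, k3] as OpenCV has them; the pictures are not rectified), "extrinsics" (4x4, takes a point from camera to world coordinates); the wrist camera has in their place "T_tool_cam" (4x4, takes a point from camera to tool coordinates, whose origin is the TCP and whose axes are the flange's). Camera axes: x right, y down, z forward; pixel columns grow to the right and rows downward; lengths in m; the calibration is good to about 2 mm. A picture is of the moment at which its call begins: read the wrist's pose just before it. There is no depth.
- robot.job_done(): hands the job in; it is judged then, once.
The state is a dict: "t": time; "joint_pos": joint angles; "joint_vel": joint speeds; "joint_efforts": joint torques, N m; "eef_pos": TCP position; "eef_rot": TCP orientation; "ft_force": force on the tool from outside, world axes, zero at the start; "ft_torque": the same for the moment, N m; "opening": finger opening in m; "grip_force": force on a finger pad.
Only numpy, scipy, OpenCV 4.12 (cv2) and the standard library are available. Lean on these libraries where they do the work, as an engineer would, in place of code of your own. Each camera call takes 0.05 s, during which the arm holds its last target. There are 200 camera calls.

### The job

Fit the upright battery into the tray: push high against the face turned to the robot so that its foot meets the tray's step and it tips over onto its side on the tray, terminals towards the contact block. Then slide it fully home, until the terminals touch the contact block, and swing the keeper arm all the way round behind it to its end stop. Leave the jar, the screwdriver and the tape roll where they are.

Things in the scene. Friction and masses are not known exactly. Their poses are not given: they have to be found in the camera images.
- tray: Flat aluminium tray fixed to the bench. Origin: on the bench, at the middle of its near edge (the step the battery tips over). x points to the far contact block, z up. Deck x 0 to 160, y -65 to 65 mm, top at z = 14 mm. Side lips, x 40 to 127 mm, inner faces at y = +-50, rise to z = 26 mm.
- contact (a point): On the near face of the black block across the tray's far end, at x = 127, z = 38 mm in the tray's frame, where the battery's terminals must touch. The block rises to z = 60 mm; its two brass contacts are flush for practical purposes.
- battery_centre (a point): Centre of the loose battery's case: grey plastic, black top, 47 mm thick (its x), 70 wide (y), 101 tall (z, to the terminals), about 0.6 to 0.85 kg. It starts upright on the bench, far face 10 to 40 mm short of the step, roughly square to it. Lying on the tray its centre is 37.5 mm above the bench; fully home it is at x = 70.5 mm in the tray's frame.
- battery_top (a point): Middle of the battery's top face, 50.5 mm from its centre along its z; same axes. Two 6 mm high brass tabs (terminals) stand on this face, 22 mm either side of the middle.
- keeper (a joint): Angle (rad) of the steel keeper arm; grows anticlockwise seen from above. 0 = wide open, arm 150 degrees anticlockwise from the tray's x; 2.1 = shut at its end stop, arm along the tray's -y behind the battery. Stays where it is left (friction 0.08 N m). Arm 100 mm long, 10 wide, at z = 18 to 34 mm; shut, it is 4 mm clear of a battery that is home.
- keeper_pivot (a point): On the keeper's vertical pivot axis, at x = 11, y = 75, z = 26 mm in the tray's frame, on a small ear at the tray's left.
- keeper_handle (a point): Point on the axis of the keeper's upright round black handle, 14 mm in diameter, 85 mm from the pivot axis. The handle rises from z = 34 to 100 mm; this point is at z = 84 mm.
- pot: Bystander: a small jar, 52 mm in diameter, 65 mm high, to the right of the tray. Origin under its middle.
- screwdriver: Bystander: a screwdriver lying to the left of the tray. Origin beneath its middle.
- tape: Bystander: a black tape roll lying flat beyond the contact block, 68 mm in diameter, 19 mm high. Origin under its middle.
Things that resemble listed ones, but are neither listed nor needed, are in the scene too. What is shaped like the part that bears battery_centre but blue or red is not meant.

How it is judged:
On the way:
1. the battery lies flat on its side on the tray, terminals towards the contact block, before the keeper is swung round (angle between battery_centre's own z axis and vertical above 1.45 rad and z of battery_centre in the frame of tray between 0.032 and 0.043 m and x of battery_top in the frame of tray above 0.04 m and value of joint keeper below 1.2 rad), for 0.2 s.
At the end, for the whole second after the job is handed in: The battery lies flat on its side on the tray deck (within 5 degrees), terminals towards the contact block and within about 6 mm of touching it, at rest; the keeper arm is shut behind it, at more than 1.97 of its 2.1 rad (angle between battery_centre's own z axis and vertical above 1.48 rad and z of battery_centre in the frame of tray between 0.034 and 0.041 m and x of battery_centre in the frame of tray above 0.0645 m and x of battery_top in the frame of tray above 0.11 m and value of joint keeper above 1.97 rad and linear speed of battery below 0.02 m/s).
It fails at once if the jar, screwdriver or tape roll is shifted by more than 30 mm (distance of any of pot, screwdriver, tape from where it was at the start of the episode above 0.03 m).
It also fails if it takes over 64 s, if anything falls off the work surface, if the arm or the gripper's body presses on something with over 40 N, if the wrist force passes 120 N, or if a joint passes its speed limit or range.

## Working session

There is one attempt and no reset: what is moved stays moved. The work goes in short steps, Python scripts to look and compute and a shell command to move; the robot and the scene stay as the last step left them, time stands still between calls to the robot, and variables do not carry over. Pictures are saved under pics/ and viewed, at most 10 in all, crops included, and the job is handed in when it is done.

```bash
ls; mkdir -p pics; python3 - <<'E'
from rig import telemetry, optics
import cv2,numpy as np
s=telemetry.sense();print(s['t'],s['eef_pos'],s['eef_rot'],s['opening'])
for n in('top','side'):
    d=optics.get_image(n);cv2.imwrite(f'pics/{n}0.png',d['img'][:,:,::-1]);print(n,d['fx'],d['fy'],d['cx'],d['cy'],d['dist'],np.round(d['extrinsics'],3).tolist())
a=cv2.imread('pics/top0.png');cv2.imwrite('pics/top0b.png',cv2.resize(a,(800,600),interpolation=cv2.INTER_CUBIC))
E
```

```text
pics
0.0 [ 0.16934244 -0.65268901  0.25194156] [[ 9.67950489e-01  2.51140672e-01 -4.61262012e-04]
 [ 2.51141071e-01 -9.67947945e-01  2.22226344e-03]
 [ 1.11623117e-04 -2.26688282e-03 -9.99997424e-01]] 0.08526788994103801
top 487.6493065782267 487.6493065782267 256.08180333977504 186.8922403097037 [-0.0116191  0.         0.         0.         0.       ] [[-0.055, -0.973, 0.226, 0.358], [-0.998, 0.054, -0.007, 0.052], [-0.006, -0.226, -0.974, 1.141], [0.0, 0.0, 0.0, 1.0]]
side 396.6579368885863 396.6579368885863 259.8046499924186 188.76759693792488 [0.02747217 0.         0.         0.         0.        ] [[-0.92, -0.255, 0.297, 0.353], [-0.391, 0.568, -0.724, 0.649], [0.016, -0.783, -0.622, 0.619], [0.0, 0.0, 0.0, 1.0]]
```

View pics/top0b.png

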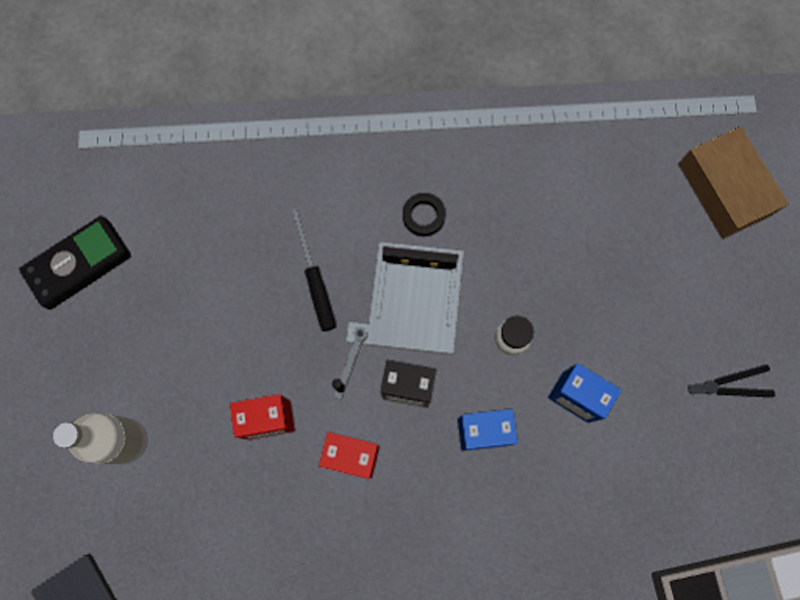

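View pics/side0.png

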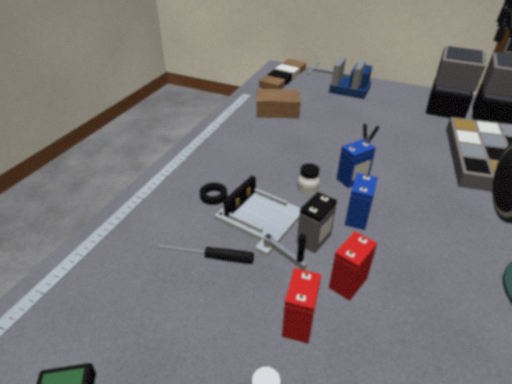

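The top view (800×600 scale) shows red boxes at (262,416) and (349,455), blue ones at (489,429) and (585,392), and one grey box with a black top at (409,380). Only the grey one fits: it stands right before the tray's near edge (355–455, 345), and the others are the wrong colour. The keeper pivot is at (360,333) and its handle at about (338,385). I'll confirm with an enlarged crop.

```bash
python3 - <<'E'
import cv2
a=cv2.imread('pics/top0.png');c=a[145:275,200:345];cv2.imwrite('pics/crop1.png',cv2.resize(c,None,fx=4.6,fy=4.6,interpolation=cv2.INTER_CUBIC))
E
```

```text
(no output)
```

View pics/crop1.png

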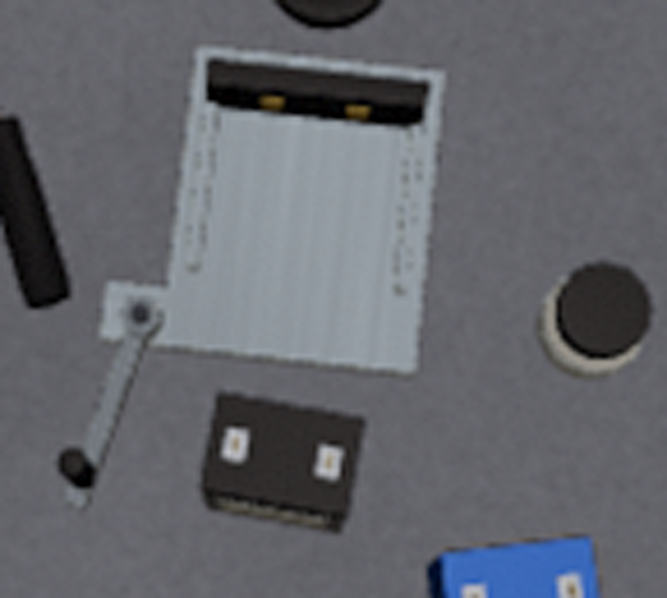

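```bash
cat > h.py <<'E'
import numpy as np,cv2
from rig import telemetry,optics
def ray(d,uv,z):
    K=np.array([[d['fx'],0,d['cx']],[0,d['fy'],d['cy']],[0,0,1]])
    p=cv2.undistortPoints(np.array([[uv]],float),K,np.array(d['dist']))[0,0]
    E=np.array(d['extrinsics']);r=E[:3,:3]@[p[0],p[1],1];o=E[:3,3]
    return o+r*(z-o[2])/r[2]
def proj(d,P):
    K=np.array([[d['fx'],0,d['cx']],[0,d['fy'],d['cy']],[0,0,1]])
    E=np.linalg.inv(np.array(d['extrinsics']))
    r,_=cv2.Rodrigues(E[:3,:3]);return cv2.projectPoints(np.array(P,float),r,E[:3,3],K,np.array(d['dist']))[0][:,0]
E
python3 - <<'E'
from h import *
d=optics.get_image('top')
f=lambda u,v,z:ray(d,(200+u/4.6-.4,145+v/4.6-.4),z)
P={k:f(*v) for k,v in dict(NR=(416,372,.014),FL=(198,48,.014),FR=(444,72,.014),NLish=(168,347,.014),piv=(140,313,.036),hand=(73,461,.1),tL=(236,443,.107),tR=(330,462,.107),bFL=(218,394,.101),bFR=(364,418,.101),bNL=(205,492,.101),bNR=(345,516,.101),blkL=(208,105,.014),blkR=(420,123,.014),pot=(603,310,.065)).items()}
for k,v in P.items():print(k,np.round(v[:2]*1000,1))
n=lambda a,b:round(np.linalg.norm(P[a]-P[b])*1000,1)
print(n('NR','FR'),n('FL','FR'),n('tL','tR'),n('bFL','bFR'),n('bFL','bNL'))
x=P['FR']-P['NR'];print('tray yaw',np.degrees(np.arctan2(x[1],x[0])))
y=P['FL']-P['FR'];print(np.degrees(np.arctan2(-y[0],y[1])))
for a,b in(('tL','tR'),('bFL','bFR'),('bNL','bNR')):
  y=P[a]-P[b];print('bat yaw',np.degrees(np.arctan2(-y[0],y[1])))
# tray fit: points known in tray frame
T={'NR':(0,-65),'FL':(160,65),'FR':(160,-65),'piv':(11,75)}
A=np.array([T[k] for k in T])/1e3;B=np.array([P[k][:2] for k in T])
ac,bc=A.mean(0),B.mean(0);U,S,V=np.linalg.svd((A-ac).T@(B-bc));R=V.T@U.T
t=bc-R@ac;print('tray',t,np.degrees(np.arctan2(R[1,0],R[0,0])),'res',np.round((A@R.T+t-B)*1e3,1).tolist())
for k in P:print(k,'tray',np.round(R.T@(P[k][:2]-t)*1e3,1))
E
```

```text
NR [522.9 -30. ]
FL [699.8  71.9]
FR [679.6 -55.7]
NLish [542.6  94.8]
piv [556.9 107.1]
hand [477.5 137.9]
tL [480.9  61.9]
tR [469.8  19.2]
bFL [504.9  69.2]
bFR [489.9   2. ]
bNL [459.8  77.5]
bNR [445.2  13.6]
blkL [668.6  68.2]
blkR [652.8 -41.2]
pot [ 540.7 -119.2]
158.8 129.2 44.2 68.9 45.9
tray yaw -9.307357555269427
-9.025236125944389
bat yaw -14.599166279417123
bat yaw -12.555899037980346
bat yaw -12.84103775003414
tray [0.53276691 0.03449611] -9.470445123062786 res [[-0.8, 0.4], [1.4, 0.4], [0.3, -0.3], [-1.0, -0.5]]
NR tray [  0.8 -65.2]
FL tray [158.6  64.4]
FR tray [159.6 -64.8]
NLish tray [-0.2 61.1]
piv tray [11.9 75.6]
hand tray [-71.5  92.9]
tL tray [-55.7  18.5]
tR tray [-59.6 -25.5]
bFL tray [-33.2  29.6]
bFR tray [-36.9 -39.1]
bNL tray [-79.1  30.4]
bNR tray [-82.9 -35. ]
blkL tray [128.5  55.6]
blkR tray [130.9 -54.9]
pot tray [  33.1 -150.3]
```

The crop confirms the grey battery: top corners are at crop px (218,394), (364,418), (340,515) and (205,490). It is about 34 mm short of the step, centre at tray (-58,-4) mm and turned about -3.5°. Measured sizes are 69×46 mm (nominal 70×47), deck 159×129, and handle radius 84.5, so the tray pose fits. Now I'll move in behind it.

```bash
python3 -m handwheel '[[[0.45,1,0,0,0,0,1],[0.45,1,0,0,0,0,1],[0.45,1,0,0,0,0,1],[0.45,1,0,0,0,0,1],[0.45,0.7,-1,0,0,0,0],[0.45,0,-1,0,0,0,0],[0.45,0,-1,0,0,0,0],[0.45,0,-1,0,0,0,0],[0.45,0,-1,0,0,0,0],[0.45,0,-1,0,0,0,0]]]' 40
python3 - <<'E'
from rig import telemetry as t
import numpy as np
s=t.sense();print(s['t'],s['eef_pos'],np.round(s['eef_rot'],3).tolist(),s['joint_pos'])
E
```

```text
t: 1.4
eef_pos: [0.3102, -0.4976, 0.2528]
eef_rot: [[0.986, -0.164, -0.0], [-0.164, -0.986, 0.001], [-0.0, -0.001, -1.0]]
ft_force: [-0.5, 0.1, -0.0]
opening: 0.038
grip_force: 0.0
1.4 [ 0.31019827 -0.49762125  0.25280789] [[0.986, -0.164, -0.0], [-0.164, -0.986, 0.001], [-0.0, -0.001, -1.0]] [-1.05587167e+00  9.82963365e-02  1.79880849e+00  3.76949385e-05
  1.24529541e+00  6.80024078e-01]
```

```bash
python3 -m handwheel '[[[0.45,0.5,-1,0,0,0,0],[0.45,0.3,-1,0,0,0,0],[0.45,0,-1,0,0,0,0],[0.45,0,-1,0,0,0,0],[0.45,0,-1,0,0,0,0],[0.45,0,-1,0,0,0,0],[0.45,0,-1,0,0,0,0],[0.45,0,-1,0,0,0,0],[0.45,0,-1,0,0,0,0],[0.45,0,-1,0,0,0,0]]]' >/dev/null
python3 -m handwheel '[[[0.45,0,-1,0,0,0,0],[0.45,0,-1,0,0,0,0],[0.45,0,-1,0,0,0,0],[0.45,0,-1,0,0,0,0],[0.45,0,-1,0,0,0,0],[0.45,0,-1,0,0,0,0],[0.45,0,-1,0,0,0,0],[0.45,0,-1,0,0,0,0],[0.45,0,-1,0,0,0,0],[0.45,0,-1,0,0,0,0]]]' >/dev/null
python3 -m handwheel '[[[0.45,0,-1,0,0,0,0],[0.45,0,-1,0,0,0,0],[0.45,0,-0.3,0,0,0,0],[0.45,0,0,0,0,0,0]]]'
cat >> h.py <<'E'
O=np.array([.5328,.0345]);a=np.radians(-9.4);R=np.array([[np.cos(a),-np.sin(a)],[np.sin(a),np.cos(a)]])
def tray(p):return np.round(R.T@(np.array(p[:2])-O)*1e3,1)
E
python3 - <<'E'
from h import *
s=telemetry.sense();print(s['t'],tray(s['eef_pos']),s['eef_pos'][2])
d=optics.get_image('top');cv2.imwrite('pics/top1.png',cv2.resize(d['img'][140:340,170:370,::-1],(600,600)))
E
```

```text
t: 4.4
eef_pos: [0.4212, 0.0482, 0.2532]
eef_rot: [[0.987, -0.163, -0.0], [-0.163, -0.987, -0.0], [0.0, 0.0, -1.0]]
ft_force: [0.6, 1.0, -0.3]
opening: 0.0386
grip_force: 0.0
4.4 [-112.3   -4.7] 0.2532489913746366
```

View pics/top1.png

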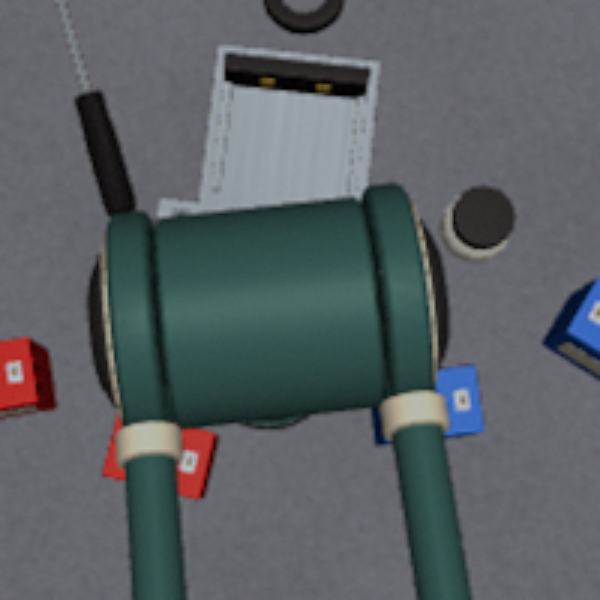

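The arm hides the battery from above, so I'll rely on the side view from here. Descending behind the battery with a 10 mm gap.

```bash
python3 -m handwheel '[[[0.45,0.3,0,1,0,0,0],[0.45,0,0,1,0,0,0],[0.45,0,0,1,0,0,0],[0.45,0,0,1,0,0,0],[0.45,0,0,1,0,0,0],[0.45,0,0,1,0,0,0],[0.45,0,0,1,0,0,0],[0.45,0,0,0.9,0,0,0],[0.45,0,0,0,0,0,0]]]'
python3 - <<'E'
from h import *
s=telemetry.sense();print(s['t'],tray(s['eef_pos']),s['eef_pos'][2])
d=optics.get_image('side');cv2.imwrite('pics/side1.png',cv2.resize(d['img'][150:350,170:430,::-1],(780,600)))
E
```

```text
t: 5.58
eef_pos: [0.427, 0.0458, 0.0542]
eef_rot: [[0.986, -0.166, -0.005], [-0.166, -0.986, -0.0], [-0.004, 0.001, -1.0]]
ft_force: [0.5, -0.1, -0.8]
opening: 0.0383
grip_force: 0.0
5.575 [-106.3   -6.2] 0.05417226713943389
```

View pics/side1.png

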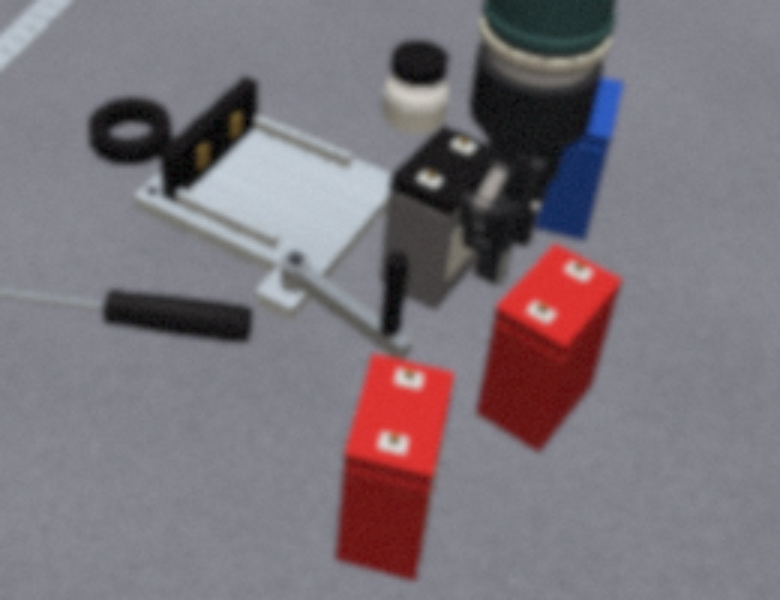

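The gripper stands behind the grey battery (crop px 440,210), clear of the red box and the keeper handle. Pushing low first, to bring the foot to the step.

```bash
python3 -m handwheel '[[[0.45,0.2,-0.05,0,0,0,0],[0.45,0.2,-0.05,0,0,0,0],[0.45,0.2,0,0,0,0,0],[0.45,0.2,0,0,0,0,0],[0.45,0.2,0,0,0,0,0],[0.45,0.2,0,0,0,0,0],[0.45,0.2,0,0,0,0,0],[0.45,0.2,0,0,0,0,0],[0.45,0,0,0,0,0,0]]]'
python3 -c "
from h import *
s=telemetry.sense();print(s['t'],tray(s['eef_pos']))"
python3 -m handwheel '[[[0.45,0.15,0,0,0,0,0],[0.45,0.15,0,0,0,0,0],[0.45,0,0,0,0,0,0]]]'
python3 - <<'E'
from h import *
s=telemetry.sense();print(s['t'],tray(s['eef_pos']),s['eef_pos'][2])
d=optics.get_image('side');cv2.imwrite('pics/side2.png',cv2.resize(d['img'][150:350,170:430,::-1],(780,600)))
E
```

```text
t: 6.75
eef_pos: [0.4668, 0.0427, 0.0554]
eef_rot: [[0.986, -0.164, -0.005], [-0.164, -0.986, 0.0], [-0.005, 0.001, -1.0]]
ft_force: [-5.8, 0.8, 2.8]
opening: 0.0386
grip_force: 3.3
6.75 [-66.4  -2.7]
t: 7.12
eef_pos: [0.4738, 0.0416, 0.0554]
eef_rot: [[0.986, -0.164, -0.006], [-0.164, -0.986, 0.0], [-0.006, 0.001, -1.0]]
ft_force: [-7.6, 1.2, 4.3]
opening: 0.0385
grip_force: 4.2
7.125 [-59.4  -2.6] 0.05538245288891676
```

View pics/side2.png

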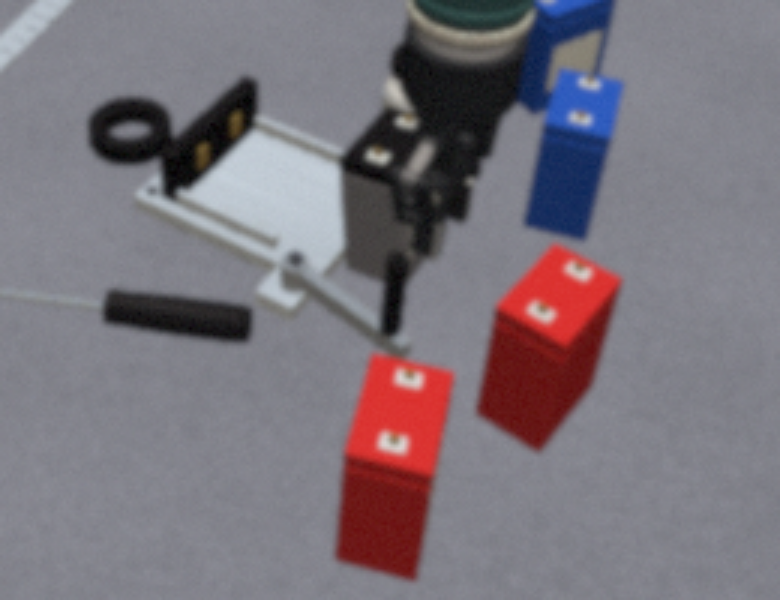

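```bash
cat >> h.py <<'E'
def world(x,y,z):
    p=O+R@np.array([x,y])/1e3;return [p[0],p[1],z/1e3]
E
python3 - <<'E'
from h import *
d=optics.get_image('side')
for xc in(-23.5,-28,-33):
  for pts in([(xc,18,107),(xc,-26,107)],[(xc-23.5,31,0),(xc+23.5,31,0)]):
    print(xc,np.round((proj(d,[world(*q) for q in pts])-[170,150])*3).tolist())
E
```

```text
-23.5 [[384.0, 151.0], [414.0, 117.0]]
-23.5 [[393.0, 288.0], [335.0, 262.0]]
-28 [[390.0, 154.0], [419.0, 119.0]]
-28 [[398.0, 291.0], [341.0, 265.0]]
-33 [[396.0, 156.0], [426.0, 122.0]]
-33 [[405.0, 294.0], [347.0, 267.0]]
```

The side view shows the terminals at crop px (377,155) and (406,121), about 7 mm ahead of an upright pose. The foot is still roughly 7 mm short, so the battery is leaning. I'll let it stand back up and push lower.

```bash
python3 -m handwheel '[[[0.45,-0.4,0,0,0,0,0],[0.45,-0.4,0,0,0,0,0],[0.45,0,0,0.5,0,0,0],[0.45,0,0,0.43,0,0,0],[0.45,0,0,0,0,0,0]]]'
python3 - <<'E'
from h import *
s=telemetry.sense();print(s['t'],tray(s['eef_pos']),s['eef_pos'][2])
d=optics.get_image('side');cv2.imwrite('pics/side3.png',cv2.resize(d['img'][150:350,170:430,::-1],(780,600)))
E
```

```text
t: 7.85
eef_pos: [0.4556, 0.0445, 0.0312]
eef_rot: [[0.986, -0.164, -0.002], [-0.164, -0.986, -0.0], [-0.002, 0.001, -1.0]]
ft_force: [-0.8, 1.4, -0.2]
opening: 0.038
grip_force: 0.0
7.85 [-77.8  -2.7] 0.031176721172005754
```

View pics/side3.png

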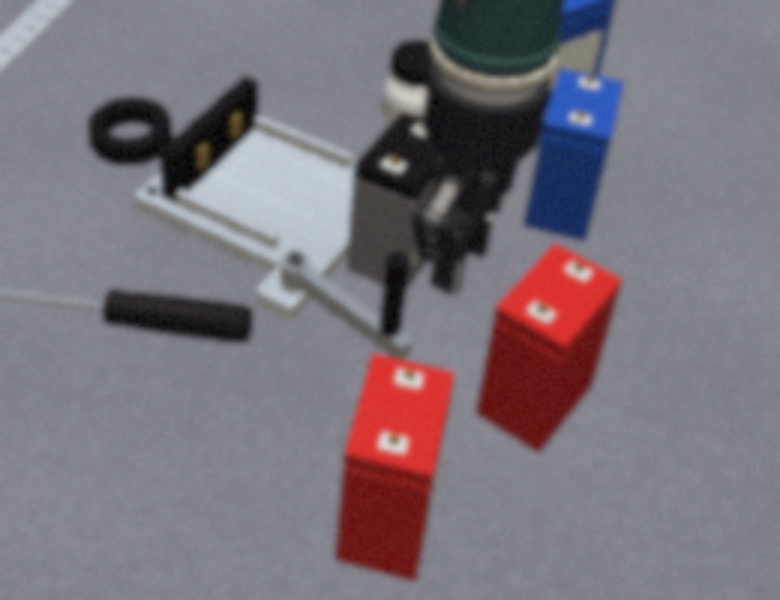

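It has settled upright again, terminal at crop px (395,163), about 12 mm short of the step. Pushing low now and watching the force.

```bash
python3 -m handwheel '[[[0.45,0.2,0,0,0,0,0],[0.45,0.2,0,0,0,0,0],[0.45,0.15,0,0,0,0,0],[0.45,0.15,0,0,0,0,0],[0.45,0,0,0,0,0,0]]]' | egrep 'pos|for'
python3 -m handwheel '[[[0.45,0.1,0,0,0,0,0],[0.45,0,0,0,0,0,0]]]'| egrep 'pos|for'
python3 -m handwheel '[[[0.45,0.1,0,0,0,0,0],[0.45,0,0,0,0,0,0]]]'| egrep 'pos|for'
python3 -m handwheel '[[[0.45,0.1,0,0,0,0,0],[0.45,0,0,0,0,0,0]]]'| egrep 'pos|for'
python3 - <<'E'
from h import *
s=telemetry.sense();print(s['t'],tray(s['eef_pos']),s['eef_pos'][2])
d=optics.get_image('side');cv2.imwrite('pics/side4.png',cv2.resize(d['img'][150:350,170:430,::-1],(780,600)))
E
```

```text
eef_pos: [0.4714, 0.042, 0.032]
ft_force: [-7.1, 1.0, 6.0]
grip_force: 2.0
eef_pos: [0.4737, 0.0415, 0.0318]
ft_force: [-7.3, 1.1, 2.1]
grip_force: 2.3
eef_pos: [0.475, 0.0412, 0.0316]
ft_force: [-10.1, 2.1, 7.3]
grip_force: 2.4
eef_pos: [0.4751, 0.0411, 0.0312]
ft_force: [-15.3, 2.3, 11.5]
grip_force: 3.7
9.275 [-58.   -2.9] 0.031162251064882733
```

The force rises and motion stalls at TCP x=-58, which means the foot is on the step. Backing off, going up, and pushing high.

```bash
python3 -m handwheel '[[[0.45,-0.4,0,0,0,0,0],[0.45,-0.1,0,-1,0,0,0],[0.45,0,0,-1,0,0,0],[0.45,0,0,-0.64,0,0,0],[0.45,0.4,0,0,0,0,0],[0.45,0.2,0,0,0,0,0],[0.45,0.2,0,0,0,0,0],[0.45,0.2,0,0,0,0,0],[0.45,0.2,0,0,0,0,0]]]' | egrep 'pos|for'
python3 -m handwheel '[[[0.45,0.2,0,0,0,0,0],[0.45,0.2,0,0,0,0,0],[0.45,0.2,0,0,0,0,0],[0.45,0.2,0,0,0,0,0]]]' | egrep 'pos|for'
python3 - <<'E'
from h import *
s=telemetry.sense();print(s['t'],tray(s['eef_pos']),s['eef_pos'][2])
d=optics.get_image('side');cv2.imwrite('pics/side5.png',cv2.resize(d['img'][150:350,170:430,::-1],(780,600)))
E
```

```text
eef_pos: [0.498, 0.0376, 0.0977]
ft_force: [-3.2, 0.3, 5.3]
grip_force: 2.4
eef_pos: [0.5184, 0.0343, 0.0981]
ft_force: [0.1, -0.1, 0.2]
grip_force: 0.0
10.95 [-14.2  -2.6] 0.09806011671591941
```

View pics/side5.png

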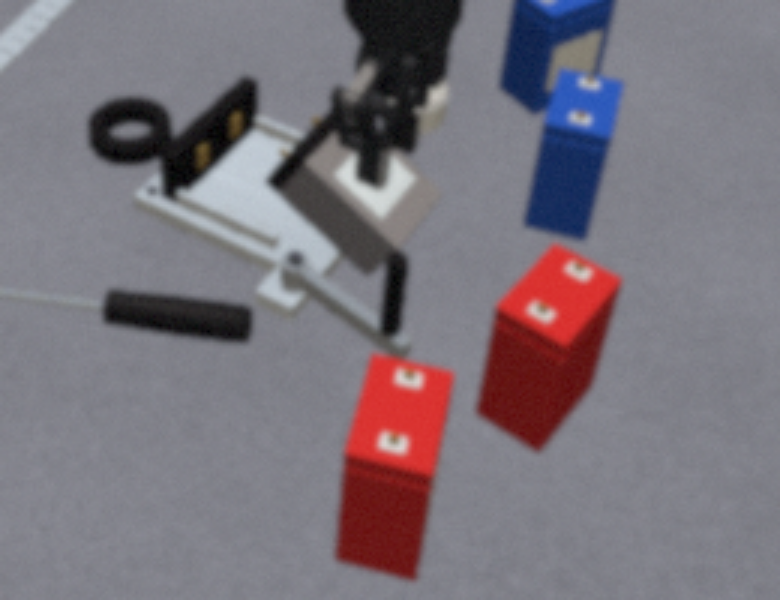

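The battery is caught mid-fall towards the contact block with zero tool force. Letting it land, then moving back, down behind it, and sliding it home.

```bash
python3 -m handwheel '[[[0.45,0,0,0,0,0,0],[0.45,0,0,0,0,0,0],[0.45,-0.4,0,0,0,0,0],[0.45,-1,0,0,0,0,0],[0.45,-0.6,0,0,0,0,0],[0.45,0,0,1,0,0,0],[0.45,0,0,1,0,0,0],[0.45,0,0,0.1,0,0,0],[0.45,0,0,0,0,0,0]]]' | egrep 'pos|for'
python3 - <<'E'
from h import *
s=telemetry.sense();print(s['t'],tray(s['eef_pos']),s['eef_pos'][2])
d=optics.get_image('side');cv2.imwrite('pics/side6.png',cv2.resize(d['img'][150:350,170:430,::-1],(780,600)))
for q in [(-14,35,61),(-14,-35,61),(87,35,61),(87,-35,61),(-14,35,14),(87,35,14)]:print(q,np.round((proj(d,[world(*q)])-[170,150])*3).tolist())
E
```

```text
eef_pos: [0.4689, 0.0427, 0.0464]
ft_force: [-0.2, -0.1, 0.1]
grip_force: 0.0
12.125 [-64.4  -2.4] 0.04644610266357687
(-14, 35, 61) [[355.0, 211.0]]
(-14, -35, 61) [[402.0, 156.0]]
(87, 35, 61) [[232.0, 158.0]]
(87, -35, 61) [[284.0, 108.0]]
(-14, 35, 14) [[351.0, 259.0]]
(87, 35, 14) [[232.0, 206.0]]
```

View pics/side6.png

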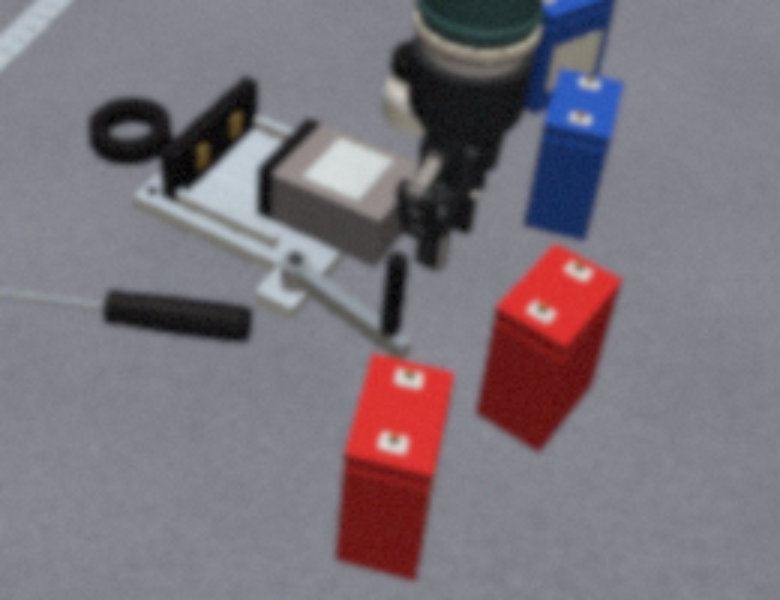

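The battery lies on the tray, terminals forward, near face at about tray x=-34 and roughly square (near-left top corner at crop px 380,222). Sliding it home.

```bash
python3 -m handwheel '[[[0.45,0.3,0,0,0,0,0],[0.45,0.3,0,0,0,0,0],[0.45,0.3,0,0,0,0,0],[0.45,0.3,0,0,0,0,0],[0.45,0.3,0,0,0,0,0],[0.45,0.3,0,0,0,0,0],[0.45,0.3,0,0,0,0,0],[0.45,0.3,0,0,0,0,0],[0.45,0,0,0,0,0,0]]]' | egrep 'pos|for'
python3 -m handwheel '[[[0.45,0.1,0,0,0,0,0],[0.45,0.1,0,0,0,0,0],[0.45,0,0,0,0,0,0]]]' | egrep 'pos|for'
python3 -c "
from h import *
s=telemetry.sense();print(s['t'],tray(s['eef_pos']))"
python3 -m handwheel '[[[0.45,0.1,0,0,0,0,0],[0.45,0,0,0,0,0,0]]]' | egrep 'pos|for'
python3 -m handwheel '[[[0.45,0.1,0,0,0,0,0],[0.45,0,0,0,0,0,0]]]' | egrep 'pos|for'
python3 -c "
from h import *
s=telemetry.sense();print(s['t'],tray(s['eef_pos']))"
```

```text
eef_pos: [0.5267, 0.0328, 0.0453]
ft_force: [-5.1, 0.9, 1.4]
grip_force: 2.4
eef_pos: [0.5312, 0.032, 0.0453]
ft_force: [-4.7, 0.7, 2.1]
grip_force: 2.9
13.675 [-1.2 -2.7]
eef_pos: [0.5334, 0.0316, 0.0453]
ft_force: [-5.1, 1.4, 3.1]
grip_force: 3.3
eef_pos: [0.536, 0.0312, 0.0453]
ft_force: [-5.7, 0.4, 3.2]
grip_force: 3.2
14.175 [ 3.7 -2.7]
```

```bash
for i in 1 ; do :; done
python3 -m handwheel '[[[0.45,0.1,0,0,0,0,0],[0.45,0,0,0,0,0,0]]]' | egrep 'pos|ft'
python3 -m handwheel '[[[0.45,0.1,0,0,0,0,0],[0.45,0,0,0,0,0,0]]]' | egrep 'pos|ft'
python3 -m handwheel '[[[0.45,0.1,0,0,0,0,0],[0.45,0,0,0,0,0,0]]]' | egrep 'pos|ft'
python3 -c "
from h import *
s=telemetry.sense();print(s['t'],tray(s['eef_pos']))"
```

```text
eef_pos: [0.5384, 0.0308, 0.0453]
ft_force: [-6.2, 0.8, 2.8]
eef_pos: [0.5409, 0.0304, 0.0453]
ft_force: [-5.2, 0.5, 2.8]
eef_pos: [0.5411, 0.0304, 0.0453]
ft_force: [-13.9, 2.3, 10.9]
14.925 [ 8.8 -2.7]
```

Home: the force jumps at TCP x=8.8, where 9 was expected. Backing off, rising, and going over the keeper handle.

```bash
python3 -m handwheel '[[[0.45,-0.4,0,0,0,0,0],[0.45,-0.6,0,0,0,0,0],[0.45,0,0,-1,0,0,0],[0.45,0,0,-1,0,0,0],[0.6,0,0,-1,0,0,0],[0.6,-0.6,-0.96,-1,0,0,0],[0.6,-0.6,-0.96,0,0,0,0],[0.6,-0.6,-0.96,0,0,0,0],[0.6,-0.6,-0.96,0,0,0,0],[0.6,0,0,0,0,0,0]]]' 25
python3 - <<'E'
from h import *
s=telemetry.sense();print(s['t'],tray(s['eef_pos']),s['eef_pos'][2])
d=optics.get_image('side');cv2.imwrite('pics/side7.png',cv2.resize(d['img'][150:350,170:430,::-1],(780,600)))
for q in [(20,32,61),(20,-38,61),(121,32,61),(121,-38,61),(20,32,14)]:print(q,np.round((proj(d,[world(*q)])-[170,150])*3).tolist())
E
```

```text
t: 16.18
eef_pos: [0.4763, 0.1397, 0.146]
eef_rot: [[0.987, -0.162, 0.001], [-0.162, -0.987, 0.0], [0.0, -0.0, -1.0]]
ft_force: [-0.2, -0.3, -0.3]
opening: 0.0512
grip_force: 0.0
16.175 [-72.9  94.5] 0.14604135321005607
(20, 32, 61) [[314.0, 190.0]]
(20, -38, 61) [[363.0, 137.0]]
(121, 32, 61) [[196.0, 139.0]]
(121, -38, 61) [[248.0, 91.0]]
(20, 32, 14) [[312.0, 238.0]]
```

View pics/side7.png

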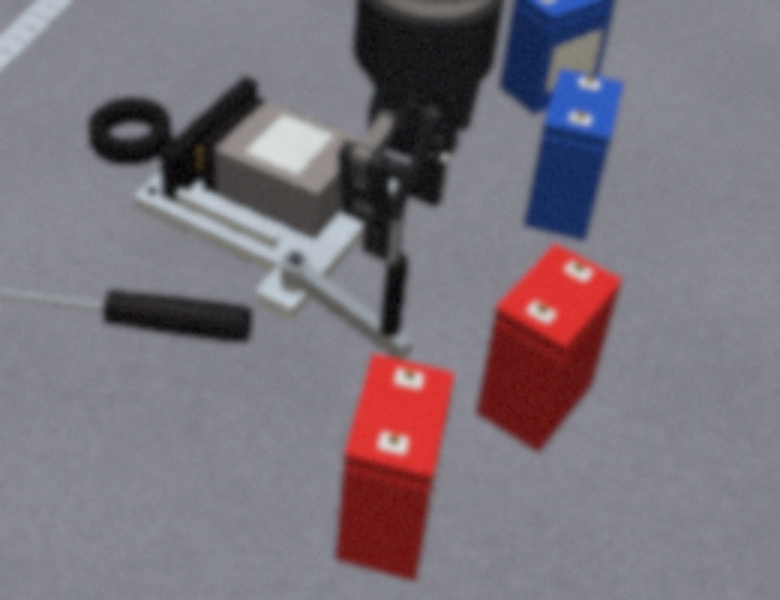

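The battery is home, its black end against the contact block (crop px 215,160), and the gripper is above the keeper handle (395,290). Descending and gripping lightly.

```bash
python3 -m handwheel '[[[0.6,0,0.05,1,0,0,0],[0.6,0,0,1,0,0,0],[0.6,0,0,0.15,0,0,0],[0.2,0,0,0,0,0,0],[0,0,0,0,0,0,0],[0,0,0,0,0,0,0],[0,0,0,0,0,0,0],[0,0,0,0,0,0,0]]]' 25
python3 - <<'E'
from h import *
s=telemetry.sense();p=tray(s['eef_pos']);print(s['t'],p)
# arc waypoints from current angle to 271 deg, r=85, per-row deltas in (tool x, tool y) units
c=np.array([11,75]);v=p-c;th0=np.degrees(np.arctan2(v[1],v[0]));print(th0,np.hypot(*v))
th=np.linspace(168,272,13);W=c+85*np.c_[np.cos(np.radians(th)),np.sin(np.radians(th))]
D=np.diff(W,axis=0)/25;D[:,1]*=-1;print(np.round(W,1).tolist());print(np.round(D,2).tolist())
E
```

```text
t: 17.23
eef_pos: [0.478, 0.1374, 0.0934]
eef_rot: [[0.986, -0.164, 0.002], [-0.164, -0.986, 0.0], [0.002, -0.001, -1.0]]
ft_force: [-0.9, -1.1, 6.9]
opening: 0.0129
grip_force: 25.0
17.225 [-70.9  92.6]
167.87180366910644 83.76974394135391
[[-72.1, 92.7], [-73.9, 79.9], [-73.6, 67.1], [-71.5, 54.4], [-67.4, 42.2], [-61.6, 30.8], [-54.1, 20.4], [-45.1, 11.2], [-34.9, 3.4], [-23.6, -2.7], [-11.5, -7.0], [1.1, -9.4], [14.0, -9.9]]
[[-0.07, 0.51], [0.01, 0.51], [0.09, 0.51], [0.16, 0.49], [0.23, 0.46], [0.3, 0.42], [0.36, 0.37], [0.41, 0.31], [0.45, 0.24], [0.48, 0.17], [0.5, 0.1], [0.51, 0.02]]
```

Gripped (opening 13 mm on the 14 mm handle). Following the arc.

```bash
python3 -m handwheel '[[[0,-0.07,0.51,0,0,0,0],[0,0.01,0.51,0,0,0,0],[0,0.09,0.51,0,0,0,0],[0,0.16,0.49,0,0,0,0],[0,0.23,0.46,0,0,0,0],[0,0.3,0.42,0,0,0,0],[0,0,0,0,0,0,0]]]' | egrep 'pos|for|open'
python3 -c "
from h import *
s=telemetry.sense();print(s['t'],tray(s['eef_pos']))"
```

```text
eef_pos: [0.4832, 0.0624, 0.093]
ft_force: [-1.4, 1.1, 7.0]
opening: 0.013
grip_force: 25.5
18.1 [-53.5  19.5]
```

```bash
python3 -m handwheel '[[[0,0.36,0.37,0,0,0,0],[0,0.41,0.31,0,0,0,0],[0,0.45,0.24,0,0,0,0],[0,0.48,0.17,0,0,0,0],[0,0.4,0.1,0,0,0,0],[0,0,0,0,0,0,0]]]' | egrep 'pos|for|open'
python3 -c "
from h import *
s=telemetry.sense();print(s['t'],tray(s['eef_pos']))"
python3 -m handwheel '[[[0,0.2,0.03,0,0,0,0],[0,0.2,0.02,0,0,0,0],[0,0,0,0,0,0,0]]]' | egrep 'pos|for|open'
python3 -c "
from h import *
s=telemetry.sense();print(s['t'],tray(s['eef_pos']))"
```

```text
eef_pos: [0.5308, 0.0257, 0.0927]
ft_force: [1.1, 5.2, 2.7]
opening: 0.0133
grip_force: 25.4
18.85 [-0.5 -9. ]
eef_pos: [0.5396, 0.0236, 0.0927]
ft_force: [-0.3, 7.0, 4.1]
opening: 0.0129
grip_force: 25.6
19.225 [ 8.5 -9.7]
```

```bash
python3 -m handwheel '[[[0,0.1,0,0,0,0,0],[0,0,0,0,0,0,0]]]' | egrep 'pos|ft'
python3 -m handwheel '[[[0,0.1,0,0,0,0,0],[0,0,0,0,0,0,0]]]' | egrep 'pos|ft'
python3 -m handwheel '[[[0,0.1,0,0,0,0,0],[0,0,0,0,0,0,0]]]' | egrep 'pos|ft|open'
python3 -c "
from h import *
s=telemetry.sense();print(s['t'],tray(s['eef_pos']))"
```

```text
eef_pos: [0.5401, 0.0234, 0.0926]
ft_force: [-6.4, 8.8, 10.9]
eef_pos: [0.5406, 0.0233, 0.0924]
ft_force: [-11.8, 8.8, 14.6]
eef_pos: [0.5407, 0.0232, 0.0923]
ft_force: [-19.0, 9.4, 19.7]
opening: 0.0134
19.975 [ 9.7 -9.8]
```

The force climbs with no motion, so the keeper is on its end stop. Unloading, releasing and retreating upwards.

```bash
python3 -m handwheel '[[[0,-0.2,0,0,0,0,0],[0.4,0,0,0,0,0,0],[0.4,0,0,0,0,0,0],[0.4,0,0,0,0,0,0],[0.4,0,0,-0.6,0,0,0],[0.4,0,0,-1,0,0,0],[0.4,0,0,-1,0,0,0],[0.4,0,0,-1,0,0,0],[0.4,0,0,-1,0,0,0],[0.4,0,0,-1,0,0,0]]]' | egrep 'pos|for|open'
python3 -m handwheel '[[[0.4,-1,0,0,0,0,0],[0.4,-1,0,0,0,0,0],[0.4,-1,0,0,0,0,0],[0.4,-1,0,0,0,0,0],[0.4,0,0,0,0,0,0]]]' | egrep 'pos|for|open'
python3 - <<'E'
from h import *
d=optics.get_image('side');
q=[(11,-10,100),(11,-10,40),(20,32,61),(121,32,61),(121,-38,61)];p=proj(d,[world(*a) for a in q]);print(np.round(p,1).tolist())
g=d['img'].mean(2)
x,y=np.round(p[0]).astype(int)
print(g[y-6:y+26:2,x-12:x+13:2].astype(int))
# handle: old place
x,y=np.round(proj(d,[world(-72,93,70)])[0]).astype(int);print('old',g[y-4:y+5:4,x-6:x+7:2].astype(int))
E
```

```text
eef_pos: [0.5422, 0.0213, 0.2344]
ft_force: [0.8, 0.3, 0.2]
opening: 0.034
grip_force: 0.0
eef_pos: [0.4423, 0.0381, 0.2331]
ft_force: [0.0, -0.1, 0.4]
opening: 0.0341
grip_force: 0.0
[[289.4, 189.9], [287.7, 211.3], [274.7, 213.3], [235.4, 196.4], [252.8, 180.4]]
[[131 132 130 128 128 128 126 129 131 126 116 120 140]
 [132 129 132 127 130 130 127 133 128 130 112 108 118]
 [132 134 129 129 128 124 118 117 127 132 116 107 116]
 [135 129 129 130 130 110  64  64  95 128 128 117 116]
 [149 136 131 129 130  89  34  33  74 124 127 127 122]
 [192 173 145 136 130  80  18  17  75 124 133 130 129]
 [205 180 147 138 127  74  10  19  81 128 128 129 131]
 [188 150 137 136 127  67  18  18  90 129 129 129 130]
 [152 138 135 137 127  60  17  23 101 131 130 128 127]
 [136 136 134 138 119  52  11  27 105 127 133 131 133]
 [137 138 137 129  96  33   5  35 119 136 133 129 133]
 [133 135 132 103  64  15  10  61 158 176 155 146 134]
 [136 133 105  66  47  20   8  72 170 193 193 187 165]
 [133 109  70  56  44  18  15  71 166 195 193 195 188]
 [110  72  61  58  41  19  19  70 151 188 196 190 161]
 [ 74  62  56  60  75  52  30  64 143 193 194 167 121]]
old [[128 131 131 132 129 132 131]
 [132 133 131 132 131 131 130]
 [131 131 135 132 132 128 128]]
```

The handle now stands at its predicted shut position (within about 1 px) and its old place is empty. Handing in.

```bash
python3 -c "
from rig import robot;print(robot.job_done())"
```

```text
the job is handed in; nothing more can be done
None
```

I've handed the job in: the battery lies flat on the tray, pushed against the contact block, with the keeper swung round to its end stop. The jar, screwdriver and tape roll weren't touched. The hand-in gave no verdict.

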